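# Load the piston in the indexing stand and hold the index plunger out

### The arm

A 6-joint arm with a two-finger parallel gripper is mounted at the origin on a cart in front of the work surface, level with it; the furniture and walls round the work are solid. World frame = base frame: x ahead of the robot, y to its left, z up, the work surface at z = 0. Lengths are in m, angles in rad, forces in N, time in s.
With the tool pointing down it reaches from about 0.4 to 0.825 m from the base axis. Payload 7 kg.
Tool frame: the origin (TCP) lies at the very end of the fingers, on their centre line; the grasp point (between the pads) lies 19 mm behind it; y points along the fingers, z is the direction in which the jaws open and shut, and the axes are right-handed (so a half turn about y gives the same grasp; the last joint's range is limited). The gripper opens to 88 mm and grips with 3 to 60 N. Pads are 19 mm wide; open, the fingers measure 130 mm over their backs; the gripper's body (78 mm by 193 mm) begins 47 mm behind the grasp point.
Start: joints at [1.548, 0.359, 0.012, 0, -1.224, -0.288], TCP at [0.206, 0.643, 0.227] pointing down, gripper open.
Joint ranges: [-3.07, 3.07], [-1.43, 2.12], [-1.02, 1.25], [-3.03, 1.67], [-3.05, -0], [-3.03, 3.03]. Speed limits (rad/s): [2.39, 2.39, 3.01, 3.14, 3.14, 3.14].

### API

Orientations are given as [roll, pitch, yaw] about the fixed x, y, z axes, in that order (R = Rz(yaw) Ry(pitch) Rx(roll)).
In Python, from station import get_state, grab_frame, job_done, regions_of gives the robot as it stands.
- The arm moves only by the tool drive_tool, never from a script. Its argument "rows" is a list of rows, each a list of 3 entries, a list of its own where there are three numbers: the shift along the world's x, y, z as a fraction of full scale, then the turn about the world's z as a fraction of full scale, then the opening, from 0 (shut) to 1 (fully open). A call has 1 to 12 rows; each row is the pose to reach, as a shift and turn from the pose commanded when the call began; what a row does not reach only later rows make up. Full scale, the value 1, is 30 cm for a shift and 90 degrees for a turn. A row lasts 1/10 s, in which the tool goes at most 50 mm and 8.59 degrees, less where a joint would pass 70% of its speed; a pose out of reach is approached as far as the arm can. A call with a number of a shift or a turn outside -1 to 1 is refused whole. A call with a gripper value outside its range is refused whole. The fingers move at their own pace and stop on an object; "newtons" is the grip in N (left out, the last holds). Time passes only in rows, so rows that repeat a pose let the fingers close. It gives the time, the measured TCP pose, the force and the opening at its end, in the units of the state.
- get_state(): the state, without advancing time (a new reading comes with each control period).
- grab_frame(name): name is "scene" or "top" or "wrist"; returns a dict with "img" (480x640x3 uint8, blue, green, red), "fx", "fy", "cx", "cy" (pixels), "T" (4x4, takes a point from camera to world coordinates); the wrist camera has in their place "hand_eye" (4x4, takes a point from camera to tool coordinates, whose origin is the TCP and whose axes are the tool frame's). Camera axes: x right, y down, z forward; pixel columns grow to the right and rows downward; lengths in m; the calibration is good to about 2 mm. A picture is of the moment at which its call begins: read the wrist's pose just before it. There is no depth.
- job_done(): hands the job in, once; it reports no verdict.
Trained networks look in a picture, given as the dict that the camera call returned (one of the last four; its "shot" number tells which), for a name from the list of things; names that differ only in an ending like _2 or _b are one class to them, and where a whole thing is asked for, a point or a joint stands for the part that bears it (a point fixed in the world has none). Each returns a list of dicts, best first, with "confidence" (0 to 1); they miss things now and then, are a little off and sometimes report something else, mostly with a low value. They report only what shows in the picture. A call takes as long as a camera call. They do not tell look-alikes from the thing itself.
- regions_of(picture, thing): "pixels" (480x640 bool, what is visible of it) and "box" ([left, top, right, bottom] in pixels, round what is visible of it).
The state is a dict: "t": time; "q": joint angles; "qd": joint speeds; "joint_efforts": joint torques, N m; "eef_pos": TCP position; "ee_rot": TCP orientation; "force": force on the tool from outside, world axes, zero at the start; "moment": the same for the moment, N m; "width": finger opening in m.
Only numpy, scipy, OpenCV 4.12 (cv2) and the standard library are available. Lean on these libraries where they do the work, as an engineer would, in place of code of your own. Each camera call takes 0.05 s, during which the arm holds its last target. There are 200 camera calls.

### The job

The piston's ring grooves are to be checked all round on the indexing stand: stand the piston in the stand's round pocket, fully home, let go of it, and swing the keeper lever shut over its crown while the index plunger is still down. Then grip the plunger's black pull knob, pull it fully up against its spring so that its pin is clear of the hole in the plate, and finish while holding it there, so that I can turn the plate to the next hole. Leave the plate unturned and do not disturb the gear and the sleeve.

Things in the scene. Friction and masses are not known exactly. Their poses are not given: they have to be found in the camera images.
- stand: the indexing stand, bolted to the bench: dark grey round base 160 mm across, turned by up to 0.4 rad; origin under its centre on the bench top, z up. On it a steel index plate 148 mm across, top 34 mm above the bench, with the pocket in the middle. The keeper's post is 50 mm from the centre on the stand's +y side, the index plunger 64 mm out on its -y side; its +x and -x sides are clear
- pocket (a point): centre of the pocket's floor, 34 mm above the bench on the stand's axis; axes as the stand's. The pocket is an aluminium ring 12 mm high, 66 mm bore, 80 mm outside; the piston drops in with about 2 mm clearance all round at any turn about its own axis. Post and plunger leave room for fingers that close along the stand's x
- plate (a joint): turn of the index plate on the stand, rad, 0 at the start; the index pin locks it, and when the pin is out it turns by hand with a stiff 0.35 N m. It carries pocket, post and keeper lever
- piston: the piston to load: a light grey metal cylinder with ring grooves, standing on its skirt, 62 mm across the body to grip (66 mm across the widest part), 54 mm tall, about 0.2 kg; origin at the centre of its underside, z along its axis to the crown
- keeper (a joint): angle of the keeper lever about its upright post, rad: 0 is shut (against its stop, lever lying over the piston's crown), grows counter-clockwise seen from above as it opens, to 2.3. At the start it is open by 1.5 to 2.1. Stiff hinge, stays where it is left; about 1.5 N at the handle moves it
- keeper_hinge (a point): on the axis of the keeper's post at the underside of the lever, 90 mm above the bench; the shut lever passes 2 mm above the crown of a seated piston (crown 88 mm above the bench)
- keeper_grip (a point): centre of the black upright handle on the keeper lever: 15 mm across, 23 mm tall (101 to 124 mm above the bench, this point at 114), 40 mm from the hinge axis. The steel bar below it is 13 mm wide, its top 99 mm above the bench. At keeper angle q the handle lies from the hinge axis, in the stand's frame, by 40 mm times (sin q, -cos q)
- plunger (a joint): lift of the index plunger, m: 0 with the pin seated 9 mm deep in the plate's hole, 0.014 fully up against its stop. A spring pulls it down with about 8 N when seated and 13 N when fully up; it snaps back when let go
- pull_knob: the plunger's black mushroom-shaped pull knob; origin in the middle of its widest part (25 mm across over 8 mm of height), 84 mm above the bench when seated; it runs from 16 mm below (neck 16 mm across) to 10 mm above. It moves straight up with the plunger. Below it a bracket 22 mm wide along the stand's x, highest part 63 mm above the bench, runs outward to 96 mm from the stand's centre
- gear: bystander: a steel spur gear lying flat, 68 mm across, 18 mm high; origin at the centre of its underside
- sleeve: bystander: a steel spacer sleeve standing on end, 24 mm across, 52 mm tall; origin at the centre of its underside
There are look-alikes about, which are no part of the job. What is shaped like the piston but brown or orange is not meant.

How it is judged:
On the way, in this order (a step that is already met when the one before it is completed fails the run):
1. the piston stands fully home in the pocket, let go, the plunger still down (horizontal distance between piston and pocket below 0.004 m and z of piston in the frame of pocket between -0.002 and 0.0025 m and angle between piston's own z axis and vertical below 0.06 rad and contact force between the fingers and piston below 0.2 N and value of joint plunger below 0.004 m), for 0.2 s.
2. the keeper lever is shut over the seated piston, the plunger still down (horizontal distance between piston and pocket below 0.004 m and z of piston in the frame of pocket between -0.002 and 0.0025 m and angle between piston's own z axis and vertical below 0.06 rad and value of joint keeper below 0.1 rad and value of joint plunger below 0.004 m), for 0.2 s.
3. the plunger is pulled fully up by the fingers (value of joint plunger above 0.0125 m and contact force between the fingers and pull_knob above 3 N), for 0.2 s.
At the end, for the whole second after the job is handed in: the fingers hold the pull knob (over 3 N) at a lift over 12.5 of its 14 mm; the piston stands in the pocket untouched (within 4 mm of centre, 2.5 mm of the floor, tilt under 0.06 rad); keeper within 0.1 rad of shut; plate within 0.1 rad of its start; gear and sleeve within 20 mm of their start (all of step 3 and horizontal distance between piston and pocket below 0.004 m and z of piston in the frame of pocket between -0.002 and 0.0025 m and angle between piston's own z axis and vertical below 0.06 rad and contact force between the fingers and piston below 0.2 N and value of joint each of keeper, plate below 0.1 rad and distance of each of gear, sleeve from where it was at the start of the episode below 0.02 m and value of joint plate above -0.1 rad); the arm keeps its last pose, push and grip.
It fails at once if the gear or the sleeve is pushed more than 20 mm or tipped over (distance of any of gear, sleeve from where it was at the start of the episode above 0.02 m or angle between any of gear, sleeve's own z axis and vertical above 0.3 rad).
It fails at once if the plate is turned (value of joint plate above 0.15 rad or value of joint plate below -0.15 rad).
It also fails if it takes over 64 s, if anything falls off the work surface, if the arm or the gripper's body presses on something with over 40 N, if the wrist force passes 120 N, or if a joint passes its speed limit or range.

## Working session

There is one attempt and no reset: what is moved stays moved. The work goes in short steps, Python scripts to look and compute and a tool call to move; the robot and the scene stay as the last step left them, time stands still between calls to the robot, and variables do not carry over. Pictures are saved under pics/ and viewed, about 8 in all and at most 12, crops included, and the job is handed in when it is done.

Besides the shell and the picture viewer there is one more tool, called after "Call:" as name([rows], argument=value, ...), one row to a line, values as JSON. drive_tool: Moves the arm, as the interface text tells. Its arguments: {"type":"object","properties":{"rows":{"type":"array"},"newtons":{"type":"number"}},"required":["rows"]}

```bash
mkdir -p pics; ls; python3 - <<'E'
from station import *
import cv2,numpy as np
s=get_state();print({k:np.round(v,3).tolist() for k,v in s.items()})
a=grab_frame("top");b=grab_frame("scene")
for n,f in(("top",a),("scene",b)):
    cv2.imwrite(f"pics/{n}0.png",f["img"]);print(n,f["fx"],f["fy"],f["cx"],f["cy"],np.round(f["T"],3).tolist())
    for t in("stand","piston","keeper","pull_knob","gear","sleeve","keeper_grip"):
        try:
            for r in regions_of(f,t)[:3]:
                ys,xs=np.nonzero(r["pixels"]);print(t,round(r["confidence"],2),r["box"],xs.mean().round(1),ys.mean().round(1),len(xs))
        except Exception as e:print(t,e)
E
```

```text
pics
{'t': 0.0, 'q': [1.548, 0.359, 0.011, -0.0, -1.224, -0.288], 'qd': [0.0, -0.002, 0.001, -0.0, -0.0, 0.001], 'joint_efforts': [-0.0, -58.272, 29.305, 6.997, 0.007, -0.0], 'eef_pos': [0.206, 0.642, 0.226], 'ee_rot': [-1.569, 0.0, 2.831], 'force': [-0.411, 0.16, -1.081], 'moment': [0.018, 0.028, 0.04], 'width': 0.088}
top 451.02633858919523 451.02633858919523 317.60282341389535 240.9371946539575 [[-0.0, -0.978, 0.209, 0.339], [-1.0, 0.0, -0.0, -0.126], [0.0, -0.209, -0.978, 0.924], [0.0, 0.0, 0.0, 1.0]]
stand 0.55 [233.8, 236.7, 327.8, 314.7] 276.3 274.6 5147
piston 0.74 [181.3, 263.7, 220.8, 297.0] 199.5 277.8 1016
piston 0.73 [411.6, 208.5, 446.6, 242.0] 430.1 226.4 931
piston 0.57 [344.5, 248.7, 376.1, 283.0] 360.2 264.0 912
keeper 0.77 [232.6, 238.8, 249.0, 270.9] 240.3 255.9 271
gear 0.84 [424.6, 272.2, 458.1, 304.8] 441.2 287.3 760
sleeve 0.61 [389.9, 284.1, 404.8, 294.4] 396.4 288.7 102
keeper_grip 0.64 [233.8, 238.5, 251.4, 273.6] 240.2 255.8 257
scene 556.7144068040166 556.7144068040166 314.0931621666837 236.5841301814081 [[0.543, -0.593, 0.595, -0.093], [-0.84, -0.384, 0.384, -0.492], [0.001, -0.708, -0.706, 0.775], [0.0, 0.0, 0.0, 1.0]]
stand 0.68 [230.9, 184.7, 325.2, 293.9] 273.1 254.2 5443
stand 0.23 [230.0, 188.0, 314.8, 281.5] 267.3 246.6 3969
piston 0.89 [432.1, 266.6, 472.0, 314.1] 451.9 288.5 1461
piston 0.73 [337.3, 258.9, 378.8, 307.7] 357.2 282.4 1448
piston 0.66 [192.9, 205.0, 225.3, 240.9] 207.2 222.9 1206
keeper 0.83 [243.5, 186.0, 259.3, 217.5] 252.2 201.4 249
pull_knob 0.65 [293.9, 237.8, 303.8, 253.0] 298.7 243.3 159
gear 0.83 [410.0, 333.6, 454.1, 369.3] 432.0 350.0 1286
sleeve 0.63 [371.5, 305.0, 391.0, 335.9] 379.8 319.9 415
keeper_grip 0.73 [246.0, 181.2, 259.8, 218.7] 252.7 200.5 271
```

```bash
python3 - <<'E'
import cv2
a=cv2.imread("pics/top0.png")[180:340,160:480];b=cv2.imread("pics/scene0.png")[150:390,160:500]
a=cv2.resize(a,(800,400));b=cv2.resize(b,(800,565))
cv2.imwrite("pics/t1.png",a);cv2.imwrite("pics/s1.png",b)
E
```

```text
(no output)
```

View pics/t1.png

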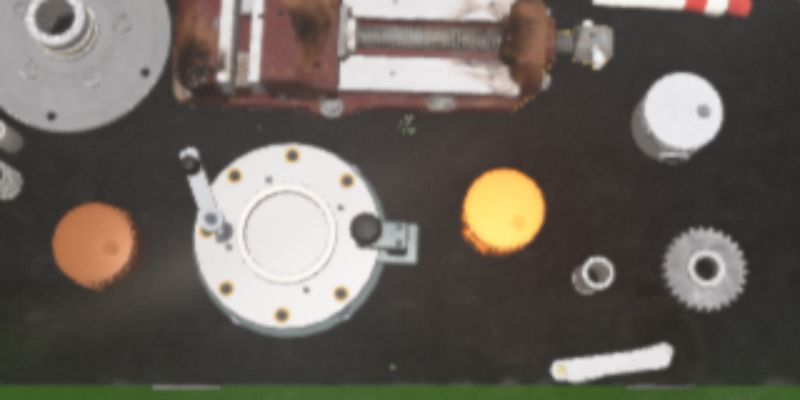

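View pics/s1.png

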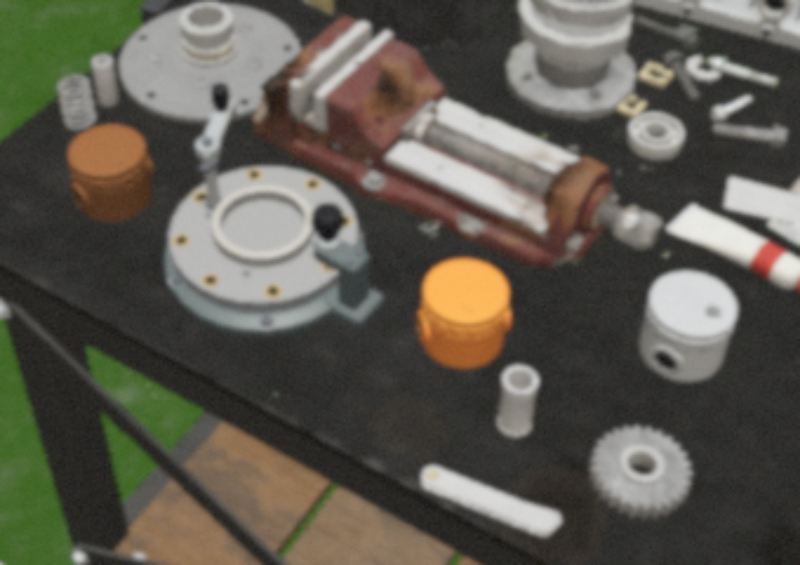

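The top view shows the grey piston at (430,226) and the orange/brown look-alikes at (360,264) and (199,278). The stand ring is near (275,273), the knob near (306,272) and the keeper handle near (236,244). Next I'll triangulate these.

```bash
cat > h.py <<'E'
from station import *
import cv2,numpy as np
from scipy.spatial.transform import Rotation as Ro
def camT(f,s=None):
    if "T" in f: return np.array(f["T"])
    T=np.eye(4);T[:3,:3]=Ro.from_euler("xyz",s["ee_rot"]).as_matrix();T[:3,3]=s["eef_pos"]
    return T@np.array(f["hand_eye"])
def bp(f,T,u,v,z):
    d=T[:3,:3]@np.array([(u-f["cx"])/f["fx"],(v-f["cy"])/f["fy"],1]);return T[:3,3]+d*(z-T[2,3])/d[2]
def pj(f,T,p):
    c=np.linalg.inv(T)@np.r_[p,1];return np.array([f["fx"]*c[0]/c[2]+f["cx"],f["fy"]*c[1]/c[2]+f["cy"]])
def shot(n):
    s=get_state();f=grab_frame(n);return f,camT(f,s),s
E
python3 - <<'E'
from h import *
f,T,_=shot("top")
g,G,_=shot("scene")
def c(u,v):return 160+u/2.5,180+v/2.5
def d(u,v):return 160+u*.425,150+v*.425
for n,p,q,z in(("ring",(288,233),(262,223),.046),("knobtop",(366,229),(329,222),.09),("handletop",(191,163),(221,95),.118),("post",(210,220),(208,150),.09),("piston",(684,110),(692,302),.054),("gear",(705,268),(642,462),.018),("sleeve",(597,271),(521,380),.052)):
    print(n,bp(f,T,*c(*p),z).round(4),bp(g,G,*d(*q),z).round(4))
E
```

```text
ring [ 0.4621 -0.0433  0.046 ] [ 0.4609 -0.0416  0.046 ]
knobtop [ 0.459  -0.1055  0.09  ] [ 0.4549 -0.1093  0.09  ]
handletop [0.5035 0.0216 0.118 ] [0.5011 0.0219 0.118 ]
post [0.4658 0.011  0.09  ] [0.4686 0.0124 0.09  ]
piston [ 0.5594 -0.357   0.054 ] [ 0.5594 -0.3553  0.054 ]
gear [ 0.4376 -0.3763  0.018 ] [ 0.4386 -0.3764  0.018 ]
sleeve [ 0.4316 -0.2833  0.052 ] [ 0.431  -0.2838  0.052 ]
```

Call:
drive_tool([
  [[0.98,-1,0.12],0,1],
  [[0.98,-1,0.12],0,1],
  [[0.98,-1,0.12],0,1],
  [[0.98,-1,0.12],0,1],
  [[0.98,-1,0.12],0,1],
  [[0.98,-1,0.12],0,1],
  [[0.98,-1,0.12],0,1],
  [[0.98,-1,0.12],0,1],
  [[0.98,-1,0.12],0,1],
  [[0.98,-1,0.12],0,1],
])

```text
t: 1.9
eef_pos: [0.5024, 0.3403, 0.2629]
ee_rot: [-1.571, 0.001, 2.827]
force: [-0.8, 0.5, 0.5]
width: 0.0876
```

Call:
drive_tool([
  [[-0.1,-1,0.1],0,1],
  [[-0.1,-1,0.1],0,1],
  [[-0.1,-1,0.1],0,1],
  [[-0.1,-1,0.1],0,1],
  [[-0.1,-1,0.1],0,1],
  [[-0.1,-1,0.1],0,1],
  [[-0.1,-1,0.1],0,1],
  [[-0.1,-1,0.1],0,1],
])

```text
t: 2.7
eef_pos: [0.4703, 0.042, 0.2931]
ee_rot: [-1.572, 0.001, 2.829]
force: [0.6, 1.4, 0.5]
width: 0.0875
```

```bash
python3 - <<'E'
from h import *
f,T,s=shot("wrist")
cv2.imwrite("pics/w0.png",f["img"]);np.savez("pics/w0.npz",T=T,k=[f["fx"],f["fy"],f["cx"],f["cy"]])
print(np.round(f["hand_eye"],3).tolist(),f["fx"],T.round(3).tolist())
for n,p in(("ring",(.4615,-.0425,.046)),("knob",(.457,-.107,.09))):print(n,pj(f,T,p))
E
```

```text
[[-0.0, 0.951, 0.31, -0.086], [0.0, -0.31, 0.951, -0.159], [1.0, 0.0, -0.0, -0.001], [0.0, 0.0, 0.0, 1.0]] 371.1059402259272 [[-0.307, -0.905, -0.293, 0.552], [-0.952, 0.292, 0.096, 0.016], [-0.002, 0.309, -0.951, 0.453], [0.0, 0.0, 0.0, 1.0]]
ring [397.03375439 184.97174855]
knob [471.48003554 176.59132484]
```

View pics/w0.png

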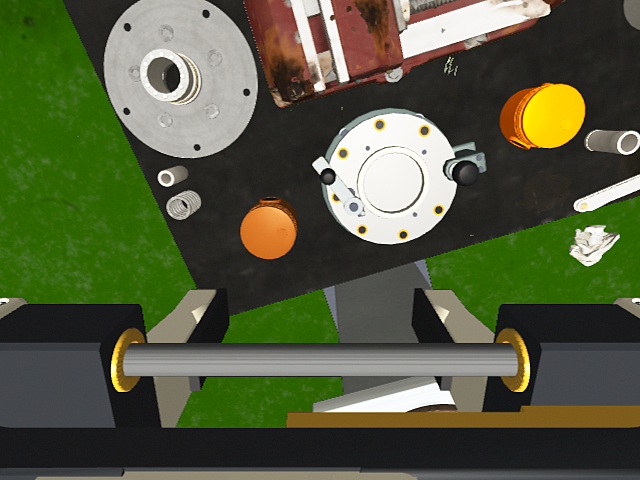

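The wrist view shows the ring at (391,181), the knob at (466,172), the handle at (328,176) and the post at (354,207). I'll fit these properly.

```bash
python3 - <<'E'
from h import *
z=np.load("pics/w0.npz");T=z["T"];k=z["k"];f=dict(zip(("fx","fy","cx","cy"),k))
for n,u,v,h in(("ring",391.5,181.5,.046),("knob",467,171.5,.09),("handle",328,176,.124),("post",354,207,.1)):print(n,bp(f,T,u,v,h).round(4))
im=cv2.imread("pics/w0.png");im=im[95:255,300:500]
cv2.imwrite("pics/w0c.png",cv2.resize(im,(800,640)[:2],interpolation=cv2.INTER_CUBIC)[:600])
# plate ellipse fit: bright
g=cv2.cvtColor(cv2.imread("pics/w0.png"),cv2.COLOR_BGR2GRAY);m=(g>190).astype(np.uint8)
m[:90]=0;m[265:]=0;m[:,:310]=0;m[:,475:]=0
c,_=cv2.findContours(m,cv2.RETR_EXTERNAL,cv2.CHAIN_APPROX_NONE);c=max(c,key=cv2.contourArea)
h=cv2.convexHull(c);e=cv2.fitEllipse(h);print(e,bp(f,T,*e[0],.034).round(4))
for w in("pics/top0.png",):
    g=cv2.cvtColor(cv2.imread(w),cv2.COLOR_BGR2GRAY);m=(g>170).astype(np.uint8);m[:232]=0;m[325:]=0;m[:,:228]=0;m[:,312:]=0
    c,_=cv2.findContours(m,cv2.RETR_EXTERNAL,cv2.CHAIN_APPROX_NONE);c=max(c,key=cv2.contourArea)
    e=cv2.fitEllipse(cv2.convexHull(c));t=grab_frame("top");print(e,bp(t,camT(t),*e[0],.034).round(4))
E
```

```text
ring [ 0.4671 -0.0377  0.046 ]
knob [ 0.4632 -0.1038  0.09  ]
handle [0.5053 0.0247 0.124 ]
post [0.4655 0.0103 0.1   ]
((389.0296936035156, 177.7889862060547), (127.72576141357422, 143.72964477539062), 78.19097137451172) [ 0.4695 -0.0377  0.034 ]
((272.66839599609375, 273.0244140625), (73.0947494506836, 79.38362121582031), 111.08118438720703) [ 0.4641 -0.0371  0.034 ]
```

View pics/w0c.png

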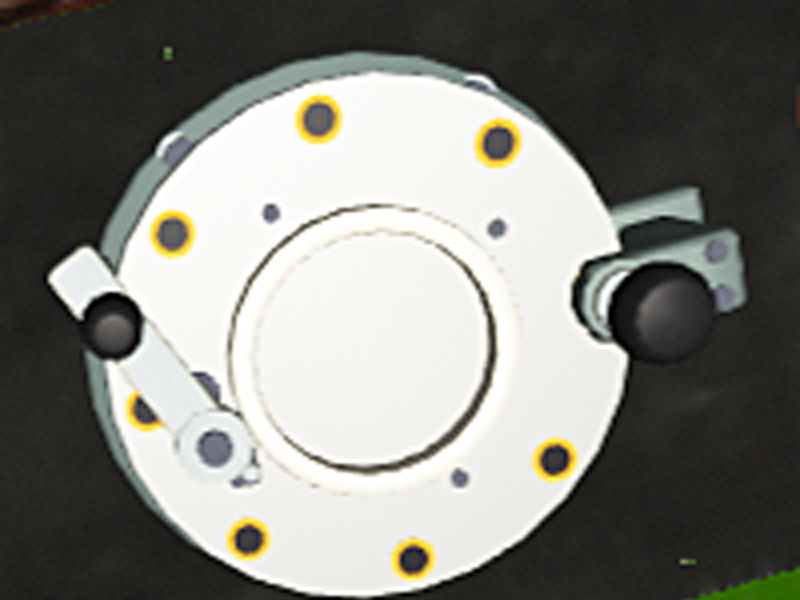

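```bash
cat >> h.py <<'E'
from scipy.optimize import least_squares
def holes(f,T,uv):
    """uv: image px of plate holes; returns cx,cy,yaw(mod 45deg), resid"""
    P=np.array([bp(f,T,u,v,.034)[:2] for u,v in uv])
    c0=P.mean(0)
    def res(x,full=False):
        d=P-x[:2];a=np.arctan2(d[:,1],d[:,0])-x[2];k=np.round(a/(np.pi/4))*np.pi/4+x[2]
        return (d-x[3]*np.c_[np.cos(k),np.sin(k)]).ravel()
    best=min((least_squares(res,[*c0,y,.064]) for y in np.arange(-.35,.4,.1)),key=lambda r:r.cost)
    return best.x,np.abs(best.fun).max()
E
python3 - <<'E'
from h import *
z=np.load("pics/w0.npz");T=z["T"];k=z["k"];f=dict(zip(("fx","fy","cx","cy"),k))
uv=[(300+(u-1.5)/4,95+(v-1.5)/4) for u,v in((318,118),(497,143),(172,234),(249,539),(412,558),(555,459))]
print(holes(f,T,uv))
t,Tt,_=shot("top")
uv=[(160+(u-.75)/2.5,180+(v-.75)/2.5) for u,v in((292,155),(347,181),(235,176),(226,289),(282,315),(341,294))]
print(holes(t,Tt,uv))
g,G,_=shot("scene")
uv=[(160+u*.425,150+v*.425) for u,v in((255,174),(312,184),(181,240),(210,280),(273,291))]
print(holes(g,G,uv))
E
```

```text
(array([ 0.46419644, -0.03922378, -0.0439562 ,  0.06414726]), np.float64(0.00024616880695201016))
(array([ 0.46343326, -0.04092851, -0.04439662,  0.06397242]), np.float64(0.0004125290923559649))
(array([ 0.46422602, -0.03962834, -0.04635354,  0.06430781]), np.float64(0.0005776274771154694))
```

Call:
drive_tool([
  [[0,-1,0],0,1],
  [[0,-1,0],0,1],
  [[0,-1,0],0,1],
  [[0,-1,0],0,1],
  [[0,-1,0],0,1],
  [[0,-1,0],0,1],
  [[0,-1,0],0,1],
])

```text
t: 3.6
eef_pos: [0.4705, -0.2611, 0.2912]
ee_rot: [-1.57, -0.002, 2.827]
force: [-0.3, 1.1, -1.3]
width: 0.088
```

```bash
python3 - <<'E'
from h import *
f,T,s=shot("wrist");print(pj(f,T,(.56,-.355,.054)))
cv2.imwrite("pics/w1.png",f["img"]);np.savez("pics/w1.npz",T=T,k=[f["fx"],f["fy"],f["cx"],f["cy"]])
for r in regions_of(f,"piston"):
    b=r["box"];print(r["confidence"],b)
u,v=pj(f,T,(.56,-.355,.03)).astype(int);x0=min(max(u-60,0),520);y0=max(v-60,0);print(x0,y0)
cv2.imwrite("pics/w1c.png",cv2.resize(f["img"][y0:y0+120,x0:x0+120],(600,600),interpolation=cv2.INTER_CUBIC))
E
```

```text
[383.05866995  88.79273278]
0.7 [346.1, 53.9, 415.0, 121.8]
0.62 [246.6, 171.3, 304.0, 235.3]
0.57 [5.9, 269.7, 79.9, 302.3]
319 30
```

View pics/w1c.png

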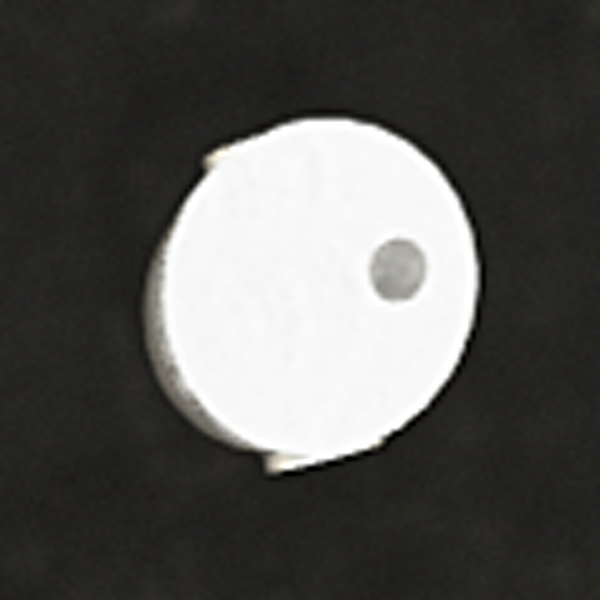

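```bash
python3 - <<'E'
from h import *
z=np.load("pics/w1.npz");T=z["T"];k=z["k"];f=dict(zip(("fx","fy","cx","cy"),k))
g=cv2.cvtColor(cv2.imread("pics/w1.png"),cv2.COLOR_BGR2GRAY)
m=(g>225).astype(np.uint8);m[:30]=0;m[150:]=0;m[:,:319]=0;m[:,439:]=0
c,_=cv2.findContours(m,cv2.RETR_EXTERNAL,cv2.CHAIN_APPROX_NONE);c=max(c,key=cv2.contourArea)
e=cv2.fitEllipse(c);print(e);p=bp(f,T,*e[0],.054);print(p.round(4))
s=get_state();d=p-s["eef_pos"];print(s["eef_pos"],d.round(4),(d/.3).round(3))
E
```

```text
((382.2682189941406, 87.27581787109375), (60.71036148071289, 67.67298889160156), 13.608134269714355)
[ 0.5616 -0.3546  0.054 ]
[ 0.47063898 -0.2576764   0.29150304] [ 0.091  -0.0969 -0.2375] [ 0.303 -0.323 -0.792]
```

Call:
drive_tool([
  [[0.302,-0.322,-0.2],0.167,1],
  [[0.302,-0.322,-0.3],0.167,1],
  [[0.302,-0.322,-0.3],0.167,1],
  [[0.302,-0.322,-0.5],0.167,1],
  [[0.302,-0.322,-0.65],0.167,1],
  [[0.302,-0.322,-0.75],0.167,1],
  [[0.302,-0.322,-0.83],0.167,1],
  [[0.302,-0.322,-0.88],0.167,1],
  [[0.302,-0.322,-0.905],0.167,1],
  [[0.302,-0.322,-0.905],0.167,1],
])

```text
t: 4.7
eef_pos: [0.5617, -0.353, 0.021]
ee_rot: [-1.571, -0.0, 3.095]
force: [-1.0, -0.8, 0.4]
width: 0.0876
```

Call:
drive_tool([
  [[0,0,0],0,0.3],
  [[0,0,0],0,0.3],
  [[0,0,0],0,0.3],
  [[0,0,0],0,0.3],
  [[0,0,0],0,0.3],
  [[0,0,0],0,0.3],
], newtons=20)

```text
t: 5.3
eef_pos: [0.5615, -0.3543, 0.0221]
ee_rot: [-1.57, 0.001, 3.093]
force: [-1.4, 0.8, 5.6]
width: 0.0618
```

Call:
drive_tool([
  [[0,0,0.15],0,0.3],
  [[0,0,0.3],-0.05,0.3],
  [[0,0,0.45],-0.14,0.3],
  [[0,0.05,0.6],-0.23,0.3],
  [[-0.08,0.15,0.6],-0.32,0.3],
  [[-0.16,0.3,0.6],-0.41,0.3],
  [[-0.24,0.45,0.6],-0.5,0.3],
  [[-0.324,0.6,0.6],-0.6,0.3],
  [[-0.324,0.75,0.6],-0.7,0.3],
  [[-0.324,0.88,0.6],-0.8,0.3],
  [[-0.324,0.96,0.6],-0.9,0.3],
  [[-0.324,1,0.6],-0.998,0.3],
])

```text
t: 6.5
eef_pos: [0.4632, -0.0517, 0.2011]
ee_rot: [-1.571, -0.001, 1.613]
force: [-0.1, -0.1, -2.0]
width: 0.0617
```

Call:
drive_tool([
  [[0,0.048,0],0,0.3],
  [[0,0.048,0],0,0.3],
  [[0,0.048,0],0,0.3],
  [[0,0.048,0],0,0.3],
])

```text
t: 6.9
eef_pos: [0.4636, -0.0401, 0.2009]
ee_rot: [-1.57, 0.0, 1.617]
force: [-0.6, -0.7, -2.2]
width: 0.0618
```

```bash
python3 - <<'E'
from h import *
print(get_state())
f,T,s=shot("wrist")
cv2.imwrite("pics/w2.png",f["img"]);np.savez("pics/w2.npz",T=T,k=[f["fx"],f["fy"],f["cx"],f["cy"]])
g,_,_=shot("scene");cv2.imwrite("pics/s2.png",g["img"])
print(s["eef_pos"],s["ee_rot"],s["width"])
E
```

```text
{'t': 6.9, 'q': array([ 3.38570801e-01,  2.78621040e-02, -4.69593178e-01, -9.09617009e-05,
       -1.07381759e+00, -2.91872959e-01]), 'qd': array([-0.00640127,  0.00249817,  0.00354535,  0.0028085 ,  0.00070442,
       -0.00347002]), 'joint_efforts': array([ 3.44184777e-01, -3.05258811e+01,  2.81278700e+01,  6.82209939e+00,
        1.67084072e-02,  6.82670870e-03]), 'eef_pos': array([ 0.46360767, -0.0400617 ,  0.20088457]), 'ee_rot': array([-1.57031693e+00,  6.05681479e-05,  1.61745080e+00]), 'force': array([-0.58017664, -0.72689084, -2.23966421]), 'moment': array([ 0.0646585 , -0.05339515,  0.00358077]), 'width': 0.061819025851239426}
[ 0.46360767 -0.0400617   0.20088457] [-1.57031693e+00  6.05681479e-05  1.61745080e+00] 0.061819025851239426
```

View pics/w2.png

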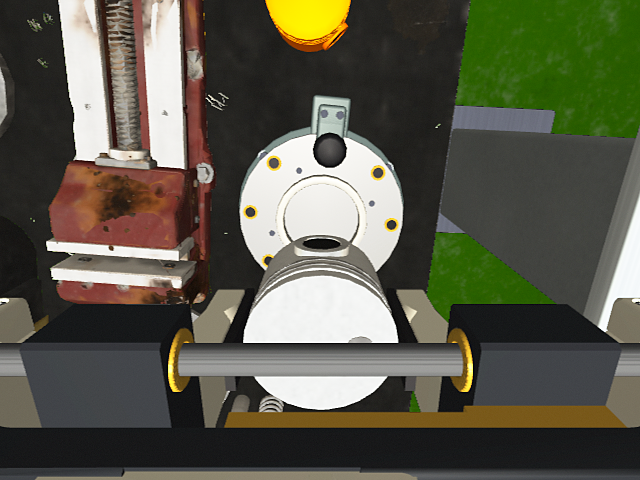

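```bash
python3 - <<'E'
from h import *
z=np.load("pics/w2.npz");T=z["T"];k=z["k"];f=dict(zip(("fx","fy","cx","cy"),k))
c=np.array([.46361,-.04006,.20088-.0215+.054])
a=np.linspace(0,2*np.pi,361)
for r in(.031,.0315,.032):
  P=np.array([pj(f,T,c+r*np.array([np.cos(t),np.sin(t),0])) for t in a]);print(r,P.min(0),P.max(0))
g=cv2.cvtColor(cv2.imread("pics/w2.png"),cv2.COLOR_BGR2GRAY)
print(g[380:415,320].tolist(),g[310,235:265].tolist(),g[310,375:410].tolist());
im=cv2.imread("pics/w2.png")[80:280,220:420];cv2.imwrite("pics/w2c.png",cv2.resize(im,(600,600),interpolation=cv2.INTER_CUBIC))
uv=[(250,212),(274,163),(378,173),(391.5,225)]
print(holes(f,T,uv))
for x in(.4638,):
  for al in np.arange(0,8)*np.pi/4-.045:print(pj(f,T,(x+.064*np.cos(al),-.0398+.064*np.sin(al),.034)).round(1),end=" ")
E
```

```text
0.031 [245.41509755 270.01678621] [402.53244971 406.24860489]
0.0315 [244.14280323 268.762641  ] [403.80613227 407.21116269]
0.032 [242.8703346  267.50565238] [405.08001774 408.17181472]
[243, 244, 244, 244, 244, 245, 245, 246, 246, 245, 246, 245, 244, 245, 244, 243, 243, 242, 241, 241, 242, 242, 242, 242, 242, 244, 244, 246, 255, 222, 3, 33, 83, 95, 94] [161, 125, 40, 10, 18, 19, 18, 21, 20, 20, 18, 14, 18, 14, 2, 112, 152, 204, 247, 247, 244, 243, 243, 242, 242, 242, 243, 244, 244, 243] [244, 244, 244, 244, 245, 245, 245, 246, 247, 247, 247, 250, 255, 228, 118, 131, 72, 9, 18, 16, 20, 21, 20, 18, 21, 19, 19, 10, 47, 133, 173, 174, 179, 186, 194]
(array([ 0.46401609, -0.03834486, -0.04788062,  0.0644287 ]), np.float64(0.00013269087415714725))
[250.8 210.7] [269.1 259.2] [315.3 281.4] [364.6 267.4] [391.4 223.3] [378.  171.5] [328.5 144.5] [274.3 161.8]
```

Call:
drive_tool([
  [[-0.001,0.001,0],-0.058,0.3],
  [[-0.001,0.001,-0.15],-0.058,0.3],
  [[-0.001,0.001,-0.3],-0.058,0.3],
  [[-0.001,0.001,-0.4],-0.058,0.3],
  [[-0.001,0.001,-0.43],-0.058,0.3],
  [[-0.001,0.001,-0.43],-0.058,0.3],
  [[-0.001,0.001,-0.45],-0.058,0.3],
  [[-0.001,0.001,-0.46],-0.058,0.3],
])

```text
t: 7.8
eef_pos: [0.4649, -0.0396, 0.0652]
ee_rot: [-1.574, 0.0, 1.527]
force: [-6.4, -4.6, 18.0]
width: 0.0621
```

```bash
python3 - <<'E'
from h import *
s=get_state();print(s["eef_pos"],s["force"],s["moment"],s["width"])
f,T,s=shot("wrist");print(s["eef_pos"],s["force"])
g,_,s=shot("scene");s=get_state();print(s["eef_pos"],s["force"],s["width"])
a=cv2.resize(f["img"][130:330,200:440],(480,400));b=cv2.resize(g["img"][170:300,220:340],(320,347))
o=np.zeros((400,800,3),np.uint8);o[:,:480]=a;o[:347,480:]=b;cv2.imwrite("pics/c3.png",o)
E
```

```text
[ 0.46488471 -0.03962979  0.06516545] [-6.37285907 -4.60730415 17.99402193] [-1.46030381  2.07208263  0.02206437] 0.06208443448480904
[ 0.46488471 -0.03962979  0.06516545] [-6.37285907 -4.60730415 17.99402193]
[ 0.46474727 -0.03956304  0.06512035] [-3.1830226  -3.50577655  6.94923461] 0.0616518700070864
```

View pics/c3.png

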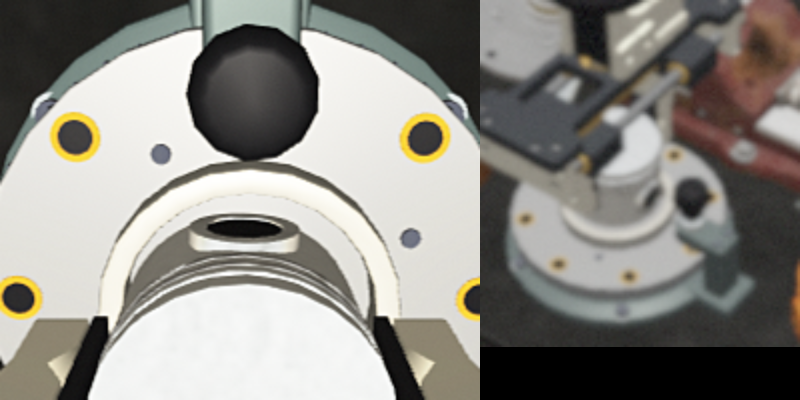

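Call:
drive_tool([
  [[0,0,0.008],0,0.3],
  [[-0.006,-0.002,0.008],0,0.3],
  [[-0.006,-0.002,0.008],0,0.3],
  [[-0.006,-0.002,0.0],0,0.3],
  [[-0.006,-0.002,-0.01],0,0.3],
  [[-0.006,-0.002,-0.01],0,0.3],
])

```text
t: 8.5
eef_pos: [0.4627, -0.0407, 0.0611]
ee_rot: [-1.572, 0.001, 1.528]
force: [-0.2, -6.8, 10.5]
width: 0.0616
```

Call:
drive_tool([
  [[0,-0.005,0.003],0,0.3],
  [[0,-0.005,0.0],0,0.3],
  [[0,-0.005,-0.01],0,0.3],
  [[0,-0.005,-0.015],0,0.3],
  [[0,-0.005,-0.015],0,0.3],
])

```text
t: 9.0
eef_pos: [0.4624, -0.0413, 0.0559]
ee_rot: [-1.572, 0.0, 1.527]
force: [-0.3, -1.9, 6.0]
width: 0.0616
```

Call:
drive_tool([
  [[0,0,-0.005],0,0.3],
  [[0,0,-0.01],0,0.3],
  [[0,0,-0.01],0,0.3],
])

```text
t: 9.3
eef_pos: [0.4632, -0.0404, 0.0534]
ee_rot: [-1.573, -0.001, 1.527]
force: [-1.3, 4.0, 10.5]
width: 0.0618
```

Call:
drive_tool([
  [[0,0,-0.004],0,0.3],
  [[0,0,-0.007],0,0.3],
  [[0,0,-0.007],0,0.3],
])

```text
t: 9.6
eef_pos: [0.4637, -0.0401, 0.0515]
ee_rot: [-1.574, -0.002, 1.528]
force: [-1.7, 6.0, 11.3]
width: 0.0614
```

Call:
drive_tool([
  [[0,0,0],0,1],
  [[0,0,0],0,1],
  [[0,0,0],0,1],
  [[0,0,0.05],0,1],
  [[0,0,0.2],0,1],
  [[0,0.2,0.35],0,1],
  [[0,0.35,0.5],0,1],
  [[0,0.35,0.5],0,1],
])

```text
t: 10.4
eef_pos: [0.4619, 0.065, 0.2024]
ee_rot: [-1.572, -0.001, 1.526]
force: [0.1, -0.2, -0.6]
width: 0.0874
```

```bash
python3 - <<'E'
from h import *
f,T,s=shot("wrist");print(s["eef_pos"],s["ee_rot"])
cv2.imwrite("pics/w4.png",f["img"]);np.savez("pics/w4.npz",T=T,k=[f["fx"],f["fy"],f["cx"],f["cy"]])
g,G,_=shot("scene");cv2.imwrite("pics/s4.png",g["img"])
print(pj(f,T,(.4635,-.04,.088)),pj(f,T,(.466,.01,.1)))
b=cv2.resize(g["img"][170:300,220:340],(443,480))
cv2.imwrite("pics/c4.png",np.hstack([f["img"][:,130:487],b]))
E
```

```text
[0.46185898 0.06499776 0.20244868] [-1.57224263e+00 -8.03510346e-04  1.52616917e+00]
[313.29973307  86.79947231] [312.97285761 163.1021748 ]
```

View pics/c4.png

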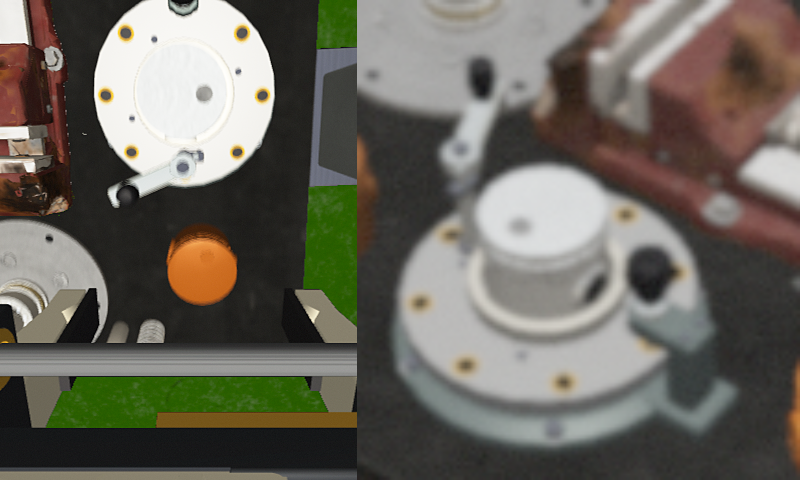

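```bash
python3 - <<'E'
from h import *
z=np.load("pics/w4.npz");T=z["T"];k=z["k"];f=dict(zip(("fx","fy","cx","cy"),k))
g,G,_=shot("scene")
a=np.linspace(0,2*np.pi,181)
for zz in(.088,.091,.094):
  for n,ff,TT in(("s",g,G),("w",f,T)):
    P=np.array([pj(ff,TT,(.4636+.031*np.cos(t),-.0395+.031*np.sin(t),zz)) for t in a]);lo,hi=P.min(0),P.max(0)
    if n=="s":print(zz,"scene crop",((lo-(220,170))*3.69+(357,0)).round(),((hi-(220,170))*3.69+(357,0)).round())
    else:print("wrist crop",lo-(130,0),hi-(130,0))
for n,u,v,h in(("handle",125,190,.124),("post",182,167,.1),("crown",184,93,.088)):print(n,bp(f,T,130+u,v,h).round(4))
uv=[(130+u,v) for u,v in((126,33),(242,33),(106,95),(262,95),(131,152),(237,152))]
print(holes(f,T,uv))
for r in regions_of(g,"keeper_grip")[:1]:print(r["box"],r["confidence"])
E
python3 - <<'E'
import cv2,numpy as np
im=cv2.imread("pics/w4.png")[60:220,220:420]
s=cv2.imread("pics/s4.png")[180:270,230:330]
cv2.imwrite("pics/c5.png",np.hstack([cv2.resize(im,(500,400),interpolation=2),cv2.resize(s,(300,400)[:1]+(270,),interpolation=2).copy() if 0 else cv2.copyMakeBorder(cv2.resize(s,(300,270),interpolation=2),0,130,0,0,0)]))
E
```

```text
0.088 scene crop [477. 166.] [606. 256.]
wrist crop [137.86012401  36.80938357] [228.52301041 134.66331162]
0.091 scene crop [476. 162.] [606. 251.]
wrist crop [137.25866781  35.83989879] [228.9531596  134.83561492]
0.094 scene crop [476. 157.] [605. 247.]
wrist crop [136.64336568  34.84724322] [229.39320926 135.01172832]
handle [0.5037 0.0228 0.124 ]
post [0.4668 0.0126 0.1   ]
crown [ 0.4632 -0.036   0.088 ]
(array([ 0.46407737, -0.03774238, -0.04610323,  0.06445469]), np.float64(0.00028605899900496085))
[243.4, 183.8, 260.2, 217.0] 0.8
```

View pics/c5.png

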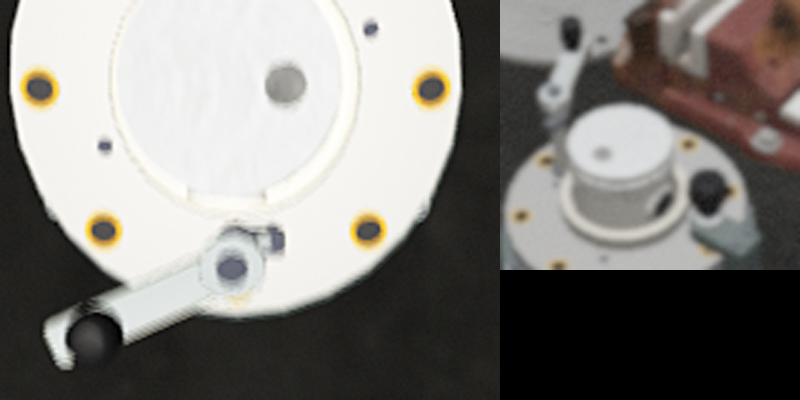

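The piston looks seated: its crown is at the expected 88 mm in the scene view and concentric with the ring. The handle is near (0.504, 0.0215) and q ≈ 1.9. Next I'll grip the handle.

Call:
drive_tool([
  [[0.14,-0.145,0],0,0.5],
  [[0.14,-0.145,0],0,0.5],
  [[0.14,-0.145,-0.1],0,0.5],
  [[0.14,-0.145,-0.2],0,0.5],
  [[0.14,-0.145,-0.28],0,0.5],
  [[0.14,-0.145,-0.32],0,0.5],
  [[0.14,-0.145,-0.32],0,0.0],
  [[0.14,-0.145,-0.32],0,0.0],
  [[0.14,-0.145,-0.32],0,0.0],
  [[0.14,-0.145,-0.32],0,0.0],
  [[0.14,-0.145,-0.32],0,0.0],
], newtons=12)

```text
t: 11.7
eef_pos: [0.503, 0.0199, 0.1052]
ee_rot: [-1.57, 0.0, 1.527]
force: [-5.4, 0.4, 5.8]
width: 0.0135
```

Call:
drive_tool([
  [[0,0,0.005],0,0],
  [[0.004,-0.036,0.005],0,0],
  [[-0.002,-0.075,0.005],0,0],
  [[-0.02,-0.111,0.005],0,0],
  [[-0.048,-0.139,0.005],0,0],
  [[-0.083,-0.159,0.005],0,0],
  [[-0.109,-0.165,0.005],0,0],
  [[-0.135,-0.167,0.005],0,0],
  [[-0.143,-0.166,0.005],0,0],
  [[-0.143,-0.166,0.005],0,0],
])

```text
t: 12.7
eef_pos: [0.463, -0.0312, 0.1082]
ee_rot: [-1.576, 0.001, 1.528]
force: [1.7, -8.5, 8.7]
width: 0.0138
```

```bash
python3 - <<'E'
from h import *
g,G,_=shot("scene");s=get_state();print(s["eef_pos"],s["force"],s["width"])
cv2.imwrite("pics/s6.png",cv2.resize(g["img"][150:300,200:360],(640,600)))
E
```

```text
[ 0.46298896 -0.03122135  0.10813239] [ 2.14876378 -9.07053858  8.4139266 ] 0.013713756188044737
```

View pics/s6.png

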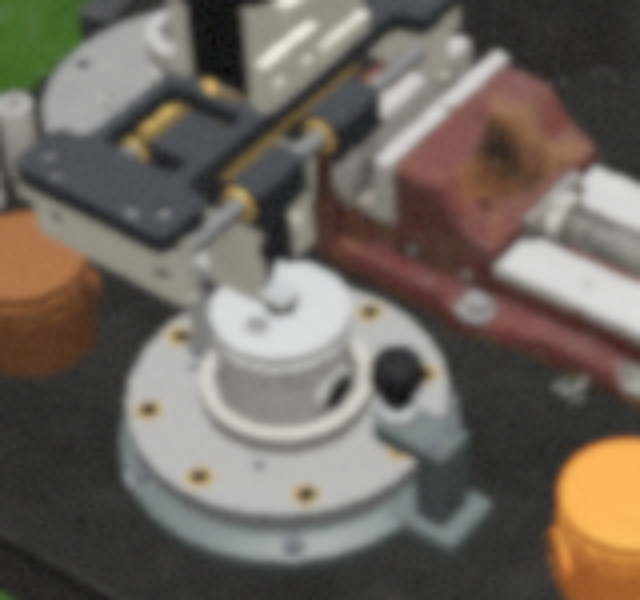

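Call:
drive_tool([
  [[-0.008,0,0],0,0],
  [[-0.008,0,0],0,0],
  [[-0.008,0,0],0,0],
])

```text
t: 13.05
eef_pos: [0.4627, -0.031, 0.1084]
ee_rot: [-1.579, 0.001, 1.528]
force: [9.7, -11.3, 1.4]
width: 0.0135
```

Call:
drive_tool([
  [[0.008,0,0],0,0.5],
  [[0.008,0,0],0,0.5],
  [[0.008,0,0],0,0.5],
  [[0.008,0,0.15],0,0.5],
  [[0.008,0.05,0.3],0,0.5],
  [[0.0,0.05,0.3],0,0.5],
])

```text
t: 13.65
eef_pos: [0.462, -0.0133, 0.2018]
ee_rot: [-1.58, -0.002, 1.528]
force: [0.2, 0.3, 0.1]
width: 0.0439
```

```bash
python3 - <<'E'
from h import *
f,T,s=shot("wrist");print(s["eef_pos"],s["ee_rot"])
cv2.imwrite("pics/w7.png",f["img"]);np.savez("pics/w7.npz",T=T,k=[f["fx"],f["fy"],f["cx"],f["cy"]])
g,G,_=shot("scene");cv2.imwrite("pics/s7.png",g["img"])
for p in((.4642,-.0295,.124),(.466,.0105,.1),(.4608,-.1034,.094)):print(pj(f,T,p).round(1))
a=cv2.resize(f["img"][60:300,200:440],(440,440));b=cv2.resize(g["img"][170:300,220:340],(360,390))
o=np.zeros((440,800,3),np.uint8);o[:,:440]=a;o[:390,440:]=b;cv2.imwrite("pics/c7.png",o)
E
```

```text
[ 0.46201948 -0.01327472  0.20181789] [-1.58046598 -0.00245106  1.52822247]
[319.1 226.2]
[319.4 268.2]
[320.  109.1]
```

View pics/c7.png

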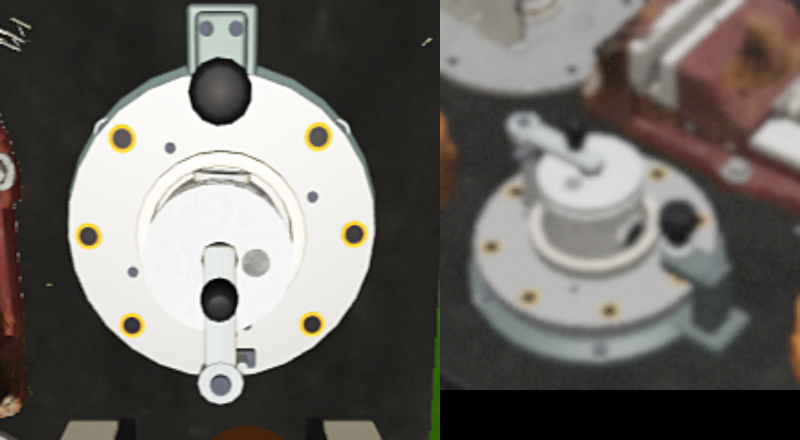

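Call:
drive_tool([
  [[-0.004,-0.15,0],0,0.5],
  [[-0.004,-0.302,0],0,0.5],
  [[-0.004,-0.302,0],0,0.5],
  [[-0.004,-0.302,-0.15],0,0.5],
  [[-0.004,-0.302,-0.3],0,0.5],
  [[-0.004,-0.302,-0.4],0,0.5],
  [[-0.004,-0.302,-0.449],0,0.5],
  [[-0.004,-0.302,-0.449],0,0.5],
])

```text
t: 14.55
eef_pos: [0.4545, -0.1056, 0.0582]
ee_rot: [-1.564, 0.001, 1.526]
force: [0.5, -0.1, -0.1]
width: 0.0435
```

Call:
drive_tool([
  [[0,0,0],0,0],
  [[0,0,0],0,0],
  [[0,0,0],0,0],
  [[0,0,0],0,0],
  [[0,0,0],0,0],
], newtons=50)

```text
t: 15.05
eef_pos: [0.4598, -0.105, 0.0626]
ee_rot: [-1.576, -0.001, 1.527]
force: [6.0, -2.2, -4.5]
width: 0.0227
```

Call:
drive_tool([
  [[0,0,0.015],0,0],
  [[0,0,0.03],0,0],
  [[0,0,0.045],0,0],
  [[0,0,0.052],0,0],
  [[0,0,0.052],0,0],
  [[0,0,0.052],0,0],
])

```text
t: 15.65
eef_pos: [0.4597, -0.105, 0.0767]
ee_rot: [-1.576, -0.001, 1.526]
force: [13.0, -5.1, -23.5]
width: 0.0227
```

```bash
python3 - <<'E'
from h import *
f,T,s=shot("wrist");print(s["eef_pos"],s["force"],s["width"])
g,G,_=shot("scene");cv2.imwrite("pics/s8.png",g["img"])
s=get_state();print(s["eef_pos"],s["force"],s["width"])
a=cv2.resize(f["img"][150:400,200:440],(440,458));b=cv2.resize(g["img"][170:300,220:340],(360,390))
o=np.zeros((458,800,3),np.uint8);o[:,:440]=a;o[:390,440:]=b;cv2.imwrite("pics/c8.png",o)
E
```

```text
[ 0.45973841 -0.104958    0.07673885] [ 13.03375317  -5.06398531 -23.52920506] 0.02274863338524338
[ 0.45975452 -0.1049491   0.07676074] [ 13.14829461  -3.6252994  -23.7155487 ] 0.022917191075117953
```

View pics/c8.png

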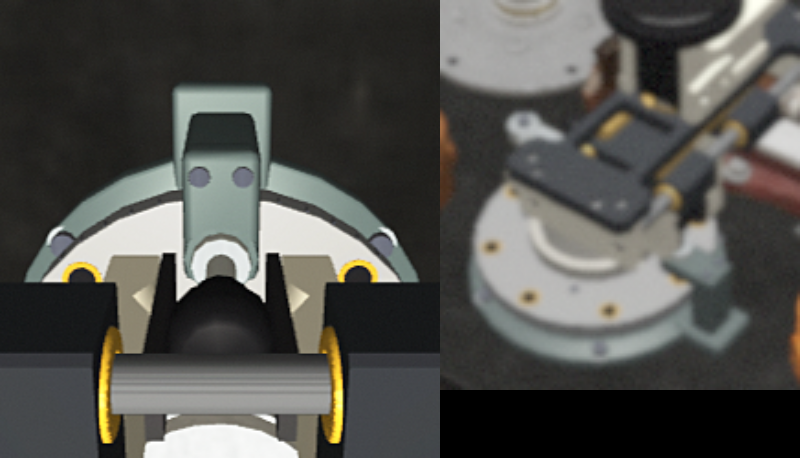

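Call:
drive_tool([
  [[0,0,0],0,0],
  [[0,0,0],0,0],
  [[0,0,0],0,0],
  [[0,0,0],0,0],
  [[0,0,0],0,0],
  [[0,0,0],0,0],
], newtons=60)

```text
t: 16.35
eef_pos: [0.4597, -0.105, 0.0768]
ee_rot: [-1.576, -0.001, 1.526]
force: [13.4, -4.5, -23.3]
width: 0.0225
```

```bash
python3 - <<'E'
from h import *
f,T,s=shot("wrist")
uv=[(200+u*240/440,150+v*250/458) for u,v in((82,273),(357,273))]
print([bp(f,T,*p,.034).round(4).tolist() for p in uv], s["eef_pos"],s["force"],s["width"])
for a in(-3*np.pi/4,-np.pi/4):print(.4637+.064*np.cos(a-.045),-.0395+.064*np.sin(a-.045))
g,G,_=shot("scene")
for t in("gear","sleeve"):print(t,[np.round(r["box"],1) for r in regions_of(g,t)[:1]])
E
```

```text
[[0.5079, -0.0874, 0.034], [0.4173, -0.0837, 0.034]] [ 0.45974886 -0.10497351  0.07675244] [ 13.42827157  -4.49999665 -23.32050722] 0.02251694612309186
0.4164551985001786 -0.0826732409165964
0.5068732409165964 -0.08674480149982142
gear [array([411.4, 336. , 450.4, 370.6])]
sleeve [array([371.8, 305.7, 392. , 337. ])]
```

The hold is steady, the plate is unturned, and the gear and sleeve are where they started. Handing in.

```bash
python3 -c "
from station import *
print(job_done());print(get_state()['eef_pos'])"
```

```text
the job is handed in; nothing more can be done
None
the job is handed in; nothing more can be done
```

The job is handed in at about 16.5 s: the piston is in the pocket, the keeper is shut, and the gripper is holding the plunger's pull knob up. `job_done()` gives no verdict, so this rests on my last checks.

- **Piston:** It caught on the ring rim on the way in, with 18 N at the wrist. I shifted it about 2 mm and it went home. After release, the camera views put its crown at the expected 88 mm and showed no visible tilt. I could not recheck it at the very end because the gripper hid most of it.
- **Keeper:** I swung it to its stop. The wrist picture shows the lever pointing straight from its post at the knob.
- **Plunger:** The tool rose 14.1 mm, and the downward force settled at 23 N. That is above the 13 N spring, so I read it as resting against the stop. The pose held for 0.7 s with the grip at 60 N.
- **Plate, gear and sleeve:** The plate holes are about 1 mm from their starting positions, which means no turn. The gear and sleeve have not visibly moved in the scene view.

Two readings were slightly off. The gripper showed 22.7 mm on the 25 mm knob and 13.5 mm on the 15 mm handle. There is also a sideways force of about 13 N on the knob grip, which stayed steady.

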